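Slide a loaded parts tray across the drip gap onto the dock

TASK

Push the aluminium parts tray, with the heavy pulley and the sockets in it, off the steel stand, across the open gap and onto the plywood dock until it sits fully home against the dock's stop bar, its sprung pin pushed in. Keep it sliding on the decks, never lifted, and let neither end sag into the gap: it is nose-heavy, so its tail needs holding down while the nose crosses. Be gentle (never over about 25 N on the tray or the stop), leave the other things on the bench where they are, and let go of the tray at the end.

Things in the scene. Friction and masses are not known exactly. Their poses are not given: they have to be found in the camera images.
- stand: dark steel stand, fixed; flat deck 280 mm long (its x) and 160 mm wide. Origin on the bench under the deck's centre, deck surface 60 mm above it; x points along the lane, the way the tray travels, to the gap. Low side rails (8 mm thick, 14 mm high) leave a lane 126 mm wide centred on y = 0
- stand_edge (a point): middle of the stand's deck edge at the gap, on the deck surface (140 mm from the stand's origin along its x)
- dock: plywood dock, fixed, beyond the gap. Origin at bench level, deck surface 60 mm above it, level with the stand's deck or up to 2 mm lower; x points the way the tray travels, within 1 degree of the stand's x, up to 3 mm out of line sideways. Deck from x = -130 to +150 mm. Side rails 14 mm high leave a lane 121 mm wide centred on y = 0, with flared entry; a ledge lies outside the +y rail
- dock_edge (a point): middle of the dock's deck edge at the gap, on the deck surface; the open gap between stand_edge and this point measures 98 to 108 mm
- home_plunger (a joint): sprung brass pin, 12 mm across, 18 mm above the deck, in the rigid dark steel stop bar (140 mm wide, 34 mm high) across the far end of the dock's lane: 0 = out by 8 mm, 0.008 = flush with the bar, tray home (0.4 to 1.2 N). The bar is clamped with its face anywhere from x = +80 to +114 mm in the dock's frame; its place is not measured and must be felt for (or seen)
- tray: loose aluminium tray 200 x 108 mm, 0.25 kg empty. Origin on its underside at the middle; x points to its nose, the way it travels. Open box from x = +100 (nose) to -50 mm (outer face of the 4 mm rear wall), walls 32 mm high; behind it the 4 mm floor goes on as a bare toe plate to x = -100 mm (tail). The nose's underside turns up 8 mm over its last 16 mm
- tray_nose (a point): at the tray's very front (x = +100 mm, y = 0), at the level of its underside
- toe_plate (a point): centre of the top surface of the toe plate (x = -75 mm, y = 0, 4 mm above the underside), 25 mm behind the outer face of the rear wall; the place to press on and push the wall from
- pulley: loose dark iron pulley, 68 mm across, 20 mm high, 0.4 to 0.58 kg, in the tray's front bay (14 mm high divider at tray x = +4 mm). Origin under its centre. It puts the loaded tray's centre of mass 70 to 78 mm behind the nose, less than the gap: the tray tips in unless held down (2 to 5 N at the toe plate's centre) till its nose lies on the dock
- socket0: loose steel socket, 24 mm across, 26 mm high, standing in the tray's rear bay; origin under its centre
- socket1: second such socket beside it
- spray_can: bystander: spray can 44 mm across, 130 mm high, standing on the dock's ledge outside the lane; origin under its centre
- drip_pan: bystander: flat steel pan 60 x 200 x 22 mm on the bench down in the gap; origin under its centre
- cup: bystander: white cup 76 mm across, 95 mm high, on the bench; origin under its centre
- wrench: bystander: steel wrench lying on the bench on the robot's side of the lane
- oil_bottle: bystander: red bottle 60 mm across, 170 mm high, on the bench beyond the stand; origin under its centre
- flange: bystander: steel flange with a hub, 70 mm across, 35 mm high, on the bench; origin under its centre
- wood_block: bystander: offcut of wood 70 x 40 x 35 mm on the dock's ledge outside the lane; origin under its centre

How it is judged:
On the way, in this order (a step that is already met when the one before it is completed fails the run):
1. the tray's nose has bridged the gap and lies over the dock, with the tray level (x of tray_nose in the frame of dock_edge above 0.015 m and angle between tray's own z axis and vertical below 0.045 rad), for 0.1 s.
2. the tray's tail has left the stand and come onto the dock, with the tray level (x of tray_nose in the frame of dock_edge above 0.2 m and angle between tray's own z axis and vertical below 0.04 rad), for 0.1 s.
At the end, for the whole second after the job is handed in: The tray lies flat on the dock in its lane (within 12 mm sideways, turned under 0.06 rad, tilted under 0.03 rad, underside within 3 mm of the deck), its nose holding the plunger in by over 5.5 of 8 mm, at rest and released, the pulley in its front bay and both sockets in its rear bay (value of joint home_plunger above 0.0055 m and y of tray in the frame of dock between -0.012 and 0.012 m and z of tray in the frame of dock between 0.057 and 0.063 m and angle between the x axis of tray and the x axis of dock, either way round below 0.06 rad and angle between tray's own z axis and vertical below 0.03 rad and linear speed of tray below 0.01 m/s and x of pulley in the frame of tray between 0.005 and 0.1 m and y of pulley in the frame of tray between -0.05 and 0.05 m and z of pulley in the frame of tray between -0.005 and 0.03 m and x of socket0 in the frame of tray between -0.05 and 0.005 m and y of socket0 in the frame of tray between -0.05 and 0.05 m and z of socket0 in the frame of tray between -0.005 and 0.03 m and x of socket1 in the frame of tray between -0.05 and 0.005 m and y of socket1 in the frame of tray between -0.05 and 0.05 m and z of socket1 in the frame of tray between -0.005 and 0.03 m); the robot touches nothing.
It fails at once if the tray sags into the gap or is tipped (tilted by more than 0.05 rad) (angle between tray's own z axis and vertical above 0.05 rad).
It fails at once if the tray is lifted more than 12 mm off the stand's deck level (z of tray in the frame of stand above 0.072 m).
It fails at once if the robot leans on the tray, or rams it home, with more than 30 N (contact force between the fingers and tray above 30 N).
It fails at once if one of the bystanders (spray can, drip pan, cup, wrench, oil bottle, flange, wood block) is moved by more than 30 mm (distance of any of spray_can, drip_pan, cup, wrench, oil_bottle, flange, wood_block from where it was at the start of the episode above 0.03 m).
It also fails if it takes over 72 s, if anything falls off the work surface, if the arm or the gripper's body presses on something with over 40 N, if the wrist force passes 120 N, or if a joint passes its speed limit or range.

ROBOT

A 6-joint arm with a two-finger parallel gripper is mounted at the origin on the work surface. World frame = base frame: x ahead of the robot, y to its left, z up, the work surface at z = 0. Lengths are in m, angles in rad, forces in N, time in s.
With the tool pointing down it reaches from about 0.275 to 0.725 m from the base axis. Payload 5.6 kg.
Tool frame: the origin (TCP) lies at the centre of the arm's flange, where the gripper is bolted on; the fingertips stand 173 mm ahead of it and the grasp point (between the pads) lies 155 mm ahead of it; z points along the fingers, x is the direction in which the jaws open and shut, and the axes are right-handed (so a half turn about z gives the same grasp; the last joint's range is limited). The gripper opens to 85 mm and grips with 20 to 120 N. Pads are 22 mm wide; open, the fingers measure 114 mm over their backs; the gripper's body (76 mm by 85 mm) begins 54 mm behind the grasp point. The pads swing forward as they close: fully open they stand 13 mm farther back than shut.
Start: joints at [1.41, 0.255, 0.108, 0, -1.424, -0.285], TCP at [0.237, 0.496, 0.405] pointing down, gripper open.
Joint ranges: [-2.95, 2.95], [-1.21, 1.97], [-1.09, 1.5], [-2.87, 1.71], [-2.94, -0.07], [-3.05, 3.05]. Speed limits (rad/s): [2.57, 2.57, 3.14, 3.14, 3.14, 3.14].

INTERFACE

Orientations are given as a 3x3 rotation matrix whose columns are the frame's x, y, z axes.
In Python, from plant import sense, read_camera, hand_in, recognise, place_of gives the robot as it stands.
- The arm moves only by the tool arm_command, never from a script. Its argument "targets" is a list of rows, each a list of 4 numbers: the shift along the tool's x, y, z in cm, then the turn about the tool's z in rad. A call has exactly 8 rows; each row is the pose to reach, as a shift and turn from the pose measured when the call began, along the tool's axes at that moment; what a row does not reach only later rows make up. A row lasts 1/12 s, in which the tool goes at most 41.7 mm and 7.16 degrees, less where a joint would pass 70% of its speed; a pose out of reach is approached as far as the arm can. A call with a gripper value outside its range is refused whole. "gripper" is the finger opening in cm, from 0 to 8.54, set as the call begins (left out, the last holds). The fingers move at their own pace and stop on an object; "newtons" is the grip in N (left out, the last holds). Time passes only in rows, so rows that repeat a pose let the fingers close, or fill a call up. It gives the time, the measured TCP pose, the force and the opening at its end, in the units of the state.
- sense(): the state, without advancing time (a new reading comes with each control period).
- read_camera(name): name is "scene" or "top" or "wrist"; returns a dict with "frame" (420x560x3 uint8, red, green, blue), "K" (3x3 intrinsics, pixels), "R" (3x3) and "t" (3): a world point X has camera coordinates R X + t; the wrist camera has in their place "hand_eye" (4x4, takes a point from camera to tool coordinates, whose origin is the TCP and whose axes are the tool frame's). Camera axes: x right, y down, z forward; pixel columns grow to the right and rows downward; lengths in m; the calibration is good to about 2 mm. A picture is of the moment at which its call begins: read the wrist's pose just before it. There is no depth.
- hand_in(): hands the job in, once; it reports no verdict.
Trained networks look in a picture, given as the dict that the camera call returned (one of the last four; its "shot" number tells which), for a name from the list of things; names that differ only in an ending like _2 or _b are one class to them, and where a whole thing is asked for, a point or a joint stands for the part that bears it (a point fixed in the world has none). Each returns a list of dicts, best first, with "p" (0 to 1); they miss things now and then, are a little off and sometimes report something else, mostly with a low value. They report only what shows in the picture. A call takes as long as a camera call.
- recognise(picture, label): "bbox" ([left, top, right, bottom] in pixels, round what is visible of it).
- place_of(picture, label): "centre" ([column, row] in pixels: a listed point, or the origin of a listed thing).
The state is a dict: "t": time; "q": joint angles; "qd": joint speeds; "joint_efforts": joint torques, N m; "position": TCP position; "orientation": TCP orientation; "wrist_force": force on the tool from outside, world axes, zero at the start; "ft_torque": the same for the moment, N m; "gripper_width": opening from 0.0 (shut) to 1.0 (fully open).
Only numpy, scipy, OpenCV 4.12 (cv2) and the standard library are available. Lean on these libraries where they do the work, as an engineer would, in place of code of your own. Each camera call takes 0.05 s, during which the arm holds its last target.

## Working session

There is one attempt and no reset: what is moved stays moved. The work goes in short steps, Python scripts to look and compute and a tool call to move; the robot and the scene stay as the last step left them, time stands still between calls to the robot, and variables do not carry over. Pictures are saved under pics/ and viewed, and the job is handed in when it is done.

Besides the shell and the picture viewer there is one more tool, called after "Call:" in YAML: its name, and indented under it one key for each argument. arm_command: Moves the arm, as the interface text tells. Its arguments: {"type":"object","properties":{"targets":{"type":"array"},"gripper":{"type":"number"},"newtons":{"type":"number"}},"required":["targets"]}

```bash
mkdir -p pics; ls; cat > h.py <<'E'
import numpy as np, cv2
from plant import sense, read_camera, hand_in, recognise, place_of
def save(p,n): cv2.imwrite(f'pics/{n}.png', cv2.cvtColor(p['frame'],cv2.COLOR_RGB2BGR))
def cam(p,s=None):
    if 'R' in p and p['R'] is not None: return np.array(p['K']),np.array(p['R']),np.array(p['t'])
    H=np.array(p['hand_eye']); Rw=np.array(s['orientation'])@H[:3,:3]; tw=np.array(s['orientation'])@H[:3,3]+np.array(s['position'])
    return np.array(p['K']),Rw.T,-Rw.T@tw
def onz(c,px,z):
    K,R,t=c; d=R.T@np.linalg.solve(K,[px[0],px[1],1]); o=-R.T@t
    return o+d*(z-o[2])/d[2]
def proj(c,X):
    K,R,t=c; v=K@(R@np.array(X)+t); return v[:2]/v[2]
E
python3 - <<'E'
from h import *
np.set_printoptions(precision=4,suppress=True)
s=sense(); print(s)
Z=dict(stand=0,stand_edge=.06,dock=0,dock_edge=.06,tray=.06,tray_nose=.06,toe_plate=.064,pulley=.064,socket0=.064,home_plunger=.078,spray_can=.06,drip_pan=0,cup=0,wrench=0,oil_bottle=0,flange=0,wood_block=.06)
for n in ['scene','top']:
    p=read_camera(n); save(p,n+'0'); c=cam(p); print(n,'campos',-c[1].T@c[2])
    for k,z in Z.items():
        r=place_of(p,k)
        for q in r[:2 if k=='socket0' else 1]: print(k,round(q['p'],2),np.round(q['centre'],1),onz(c,q['centre'],z))
s=sense()
p=read_camera('wrist'); save(p,'wrist0')
E
```

```text
pics
{'t': 0.0, 'q': array([ 1.4096,  0.2558,  0.107 , -0.0005, -1.4239, -0.2846]), 'qd': array([-0.0009, -0.0005,  0.0004,  0.0003, -0.0024, -0.0003]), 'joint_efforts': array([ -0.0003, -38.6626,  23.7939,   5.365 ,  -0.0061,  -0.    ]), 'position': array([0.237 , 0.4961, 0.4038]), 'orientation': array([[-0.4313, -0.9022, -0.0008],
       [-0.9022,  0.4313, -0.0018],
       [ 0.0019, -0.0001, -1.    ]]), 'wrist_force': array([-0.9612,  0.2244, -0.4132]), 'ft_torque': array([-0.0367, -0.0204, -0.0056]), 'gripper_width': 1.003501486541548}
scene campos [1.0387 0.4635 0.7167]
stand 0.95 [364.6 267.6] [0.5166 0.1994 0.    ]
stand_edge 0.64 [316.6 217.3] [0.5259 0.0643 0.06  ]
dock 0.76 [236.8 187.9] [ 0.5479 -0.1827  0.    ]
dock_edge 0.72 [279.6 193.4] [ 0.5302 -0.0464  0.06  ]
tray 0.79 [369.5 248. ] [0.5131 0.1977 0.06  ]
tray_nose 0.66 [326.5 228. ] [0.5344 0.1002 0.06  ]
toe_plate 0.79 [400.8 266. ] [0.5091 0.2699 0.064 ]
pulley 0.59 [351.1 237.1] [0.52   0.1548 0.064 ]
socket0 0.58 [387.9 245.1] [0.4829 0.2208 0.064 ]
socket0 0.58 [370.1 259.8] [0.54   0.2187 0.064 ]Traceback (most recent call last):
  File "<stdin>", line 8, in <module>
ValueError: it knows: cup, dock, dock_edge, drip_pan, flange, oil_bottle, pulley, socket, spray_can, stand, stand_edge, toe_plate, tray, tray_nose, wood_block, wrench
```

```bash
python3 - <<'E'
from h import *
np.set_printoptions(precision=4,suppress=True)
Z=dict(stand=0,stand_edge=.06,dock=0,dock_edge=.06,tray=.06,tray_nose=.06,toe_plate=.064,pulley=.064,socket=.064,spray_can=.06,drip_pan=0,cup=0,wrench=0,oil_bottle=0,flange=0,wood_block=.06)
for n in ['scene','top','wrist']:
    s=sense()
    p=read_camera(n); save(p,n+'0'); c=cam(p,s); print(n,'campos',-c[1].T@c[2])
    for k,z in Z.items():
        r=place_of(p,k)
        for q in r[:2 if k=='socket' else 1]: print(k,round(q['p'],2),np.round(q['centre'],1),onz(c,q['centre'],z))
print(sense()['t'])
E
```

```text
scene campos [1.0387 0.4635 0.7167]
stand 0.94 [365.8 267.9] [0.5154 0.2016 0.    ]
stand_edge 0.98 [312.6 219.4] [0.5369 0.0626 0.06  ]
dock 0.66 [239.6 189.5] [ 0.5467 -0.1731  0.    ]
dock_edge 0.77 [276.5 193.1] [ 0.5347 -0.052   0.06  ]
tray 0.69 [369.3 246.3] [0.5097 0.1947 0.06  ]
tray_nose 0.87 [328.7 228.2] [0.5314 0.1039 0.06  ]
toe_plate 0.59 [401.5 266.5] [0.5092 0.2715 0.064 ]
pulley 0.78 [353.1 236.3] [0.5153 0.1563 0.064 ]
socket 0.72 [369.5 258.3] [0.5378 0.2156 0.064 ]
socket 0.71 [389.3 241.3] [0.4723 0.2168 0.064 ]
spray_can 0.6 [180.3 187. ] [ 0.6815 -0.2211  0.06  ]
drip_pan 0.87 [296.5 228.6] [0.5398 0.0202 0.    ]
cup 0.98 [302.  301.9] [0.6742 0.1651 0.    ]
wrench 0.34 [330.5 228. ] [ 0.4816  0.0735 -0.    ]
oil_bottle 0.96 [358.3 356.9] [0.6853 0.3146 0.    ]
wood_block 0.76 [220.4 210.8] [ 0.6638 -0.0956  0.06  ]
top campos [0.5217 0.0381 0.9893]
stand 0.68 [369.7 234.7] [ 0.546 -0.172  0.   ]
stand_edge 0.73 [269.9 240.4] [0.529 0.07  0.06 ]
dock 0.68 [370.9 232.6] [ 0.5511 -0.175   0.    ]
dock_edge 0.74 [173.5 174. ] [0.6816 0.2974 0.06  ]
tray 0.62 [217.3 241.7] [0.5248 0.1912 0.06  ]
tray_nose 0.86 [262.1 242.6] [0.5238 0.0878 0.06  ]
toe_plate 0.82 [182.1 243.1] [0.5207 0.2714 0.064 ]
pulley 0.56 [235.3 246.3] [0.5147 0.1489 0.064 ]
socket 0.44 [203.9 235. ] [0.5398 0.2217 0.064 ]
socket 0.4 [204.5 256.9] [0.4898 0.219  0.064 ]
spray_can 0.78 [397.1 180.7] [ 0.6703 -0.2236  0.06  ]
drip_pan 0.79 [292.6 232. ] [0.5506 0.0166 0.    ]
cup 0.67 [232.7 177.1] [0.6854 0.1664 0.    ]
wrench 0.77 [228.1 290.4] [0.4073 0.1721 0.    ]
oil_bottle 0.56 [175. 173.] [0.6944 0.3105 0.    ]
wood_block 0.62 [347.2 182.1] [ 0.666 -0.108  0.06 ]
wrist campos [0.2972 0.4685 0.3734]
3.05
```

View pics/scene0.png

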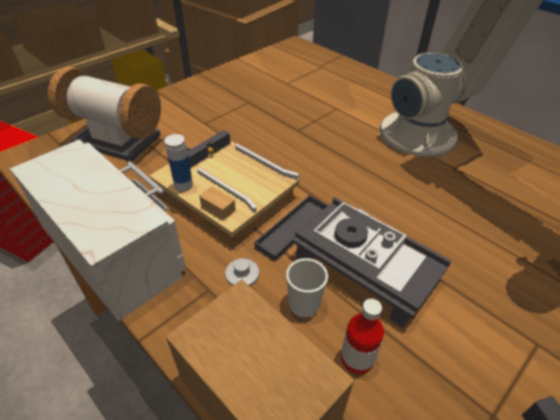

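View pics/top0.png

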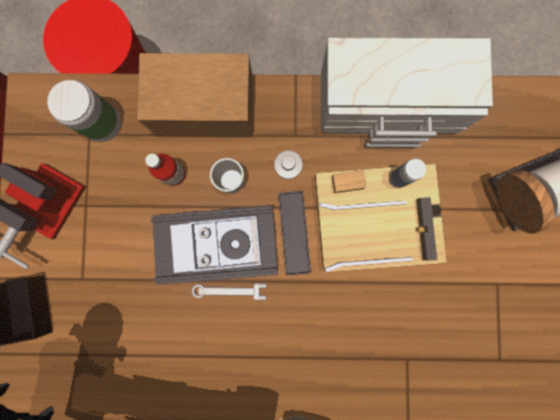

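View pics/wrist0.png

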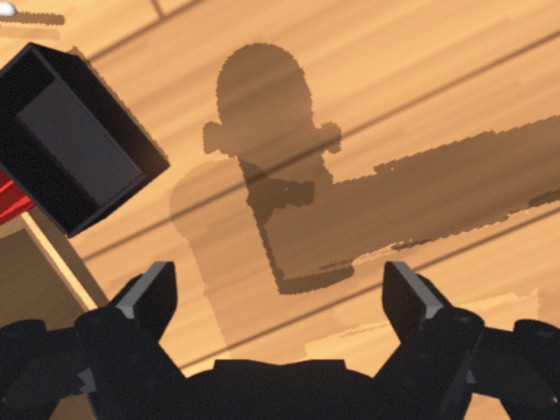

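```bash
python3 - <<'E'
import cv2
i=cv2.imread('pics/top0.png')[160:300,140:460]
cv2.imwrite('pics/topz.png',cv2.resize(i,(800,350),interpolation=cv2.INTER_CUBIC))
E
```

```text
(no output)
```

View pics/topz.png

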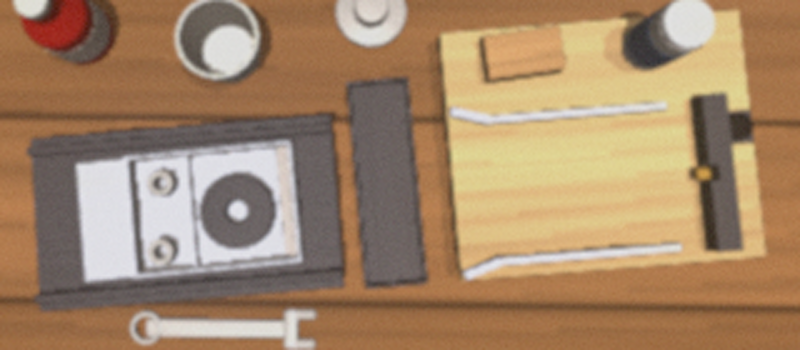

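```bash
python3 - <<'E'
from h import *
np.set_printoptions(precision=4,suppress=True)
p=read_camera('top'); c=cam(p)
for n,z,pts in [('stand',.074,[(30,143),(333,116),(343,287),(40,308)]),('dockrail',.074,[(490,120),(665,105),(500,262),(680,246)]),('dockdeckedge',.06,[(440,35),(460,280)]),('bar',.094,[(693,97),(708,250)]),('plunger',.078,[(693,173)]),('tail',.064,[(75,163),(84,283)]),('wall',.092,[(130,160),(140,273)]),('nose',.092,[(290,140),(301,262)])]:
    print(n); 
    for q in pts: print('  ',onz(c,[140+(q[0]+.5)/2.5-.5,160+(q[1]+.5)/2.5-.5],z))
E
```

```text
stand
   [0.5797 0.3403 0.074 ]
   [0.6071 0.0636 0.074 ]
   [0.4525 0.0528 0.074 ]
   [0.4307 0.3259 0.074 ]
dockrail
   [ 0.6048 -0.0795  0.074 ]
   [ 0.62   -0.2385  0.074 ]
   [ 0.4765 -0.0884  0.074 ]
   [ 0.4926 -0.2501  0.074 ]
dockdeckedge
   [ 0.6851 -0.0348  0.06  ]
   [ 0.459  -0.0538  0.06  ]
bar
   [ 0.6252 -0.2575  0.094 ]
   [ 0.49   -0.2683  0.094 ]
plunger
   [ 0.5582 -0.2616  0.078 ]
tail
   [0.5622 0.3013 0.064 ]
   [0.4527 0.2895 0.064 ]
wall
   [0.5642 0.2441 0.092 ]
   [0.4641 0.2324 0.092 ]
nose
   [0.5835 0.1013 0.092 ]
   [0.4754 0.0899 0.092 ]
```

Call:
arm_command:
  targets:
    - [1.0,-4.1,0.5,0.12]
    - [2.1,-8.2,1.5,0.24]
    - [3.1,-12.3,2.5,0.36]
    - [4.1,-16.4,3.5,0.48]
    - [5.1,-20.5,4.5,0.6]
    - [6.1,-24.6,5.5,0.72]
    - [7.2,-28.7,6.5,0.84]
    - [8.0,-32.8,7.5,0.96]
  gripper: 5
  newtons: 40

```text
t: 3.77
position: [0.4898, 0.2886, 0.3325]
orientation: [[-0.987, -0.159, 0.0], [-0.159, 0.987, 0.0], [-0.0, 0.0, -1.0]]
wrist_force: [1.0, 1.6, -0.1]
gripper_width: 0.581
```

Call:
arm_command:
  targets:
    - [-0.5,-0.5,1.0,0.02]
    - [-1.0,-1.0,2.5,0.04]
    - [-1.5,-1.5,4.0,0.06]
    - [-1.6,-1.7,5.0,0.067]
    - [-1.6,-1.7,6.0,0.067]
    - [-1.6,-1.7,6.6,0.067]
    - [-1.6,-1.7,7.0,0.067]
    - [-1.6,-1.7,7.0,0.067]

```text
t: 4.43
position: [0.5079, 0.2747, 0.262]
orientation: [[-0.996, -0.093, -0.0], [-0.093, 0.996, -0.0], [0.0, -0.0, -1.0]]
wrist_force: [-0.5, 0.6, 0.6]
gripper_width: 0.587
```

```bash
python3 - <<'E'
from h import *
s=sense();print(s['position'],s['wrist_force'],s['ft_torque'])
for n in ['wrist','scene']:
    p=read_camera(n); save(p,n+'1')
E
```

```text
[0.50790772 0.27466749 0.26197428] [-0.47902819  0.56197963  0.56498904] [0.01136006 0.01418643 0.01370682]
```

View pics/wrist1.png

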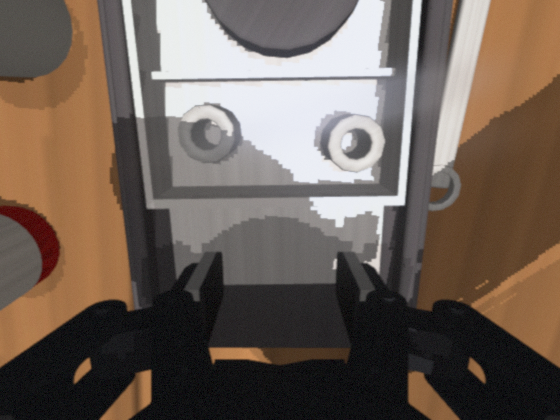

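View pics/scene1.png

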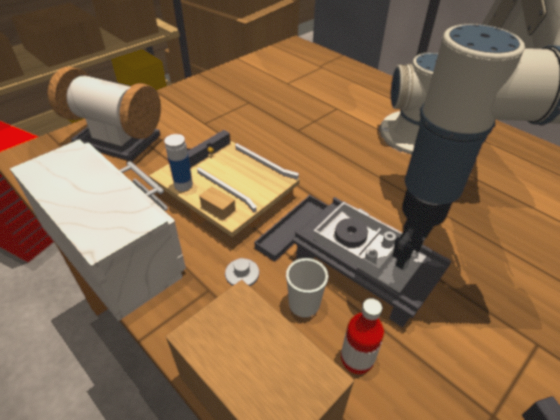

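Call:
arm_command:
  targets:
    - [0,0,0.6,0]
    - [0,0,1.2,0]
    - [0,0,1.6,0]
    - [0,0,1.9,0]
    - [0,0,2.1,0]
    - [0,0,2.3,0]
    - [0,0,2.4,0]
    - [0,0,2.4,0]

```text
t: 5.2
position: [0.5083, 0.2748, 0.2389]
orientation: [[-0.996, -0.093, 0.001], [-0.093, 0.996, 0.001], [-0.001, 0.001, -1.0]]
wrist_force: [0.5, 0.7, 0.0]
gripper_width: 0.584
```

Call:
arm_command:
  targets:
    - [0,0,0.06,0]
    - [0,0,0.12,0]
    - [0,0,0.18,0]
    - [0,0,0.24,0]
    - [0,0,0.3,0]
    - [0,0,0.33,0]
    - [0,0,0.35,0]
    - [0,0,0.35,0]

```text
t: 5.87
position: [0.5083, 0.2748, 0.2354]
orientation: [[-0.996, -0.093, 0.001], [-0.093, 0.996, 0.001], [-0.001, 0.001, -1.0]]
wrist_force: [0.6, -0.6, -0.2]
gripper_width: 0.582
```

Call:
arm_command:
  targets:
    - [0,0,0.05,0]
    - [0,0,0.1,0]
    - [0,0,0.15,0]
    - [0,0,0.2,0]
    - [0,0,0.24,0]
    - [0,0,0.27,0]
    - [0,0,0.3,0]
    - [0,0,0.3,0]

```text
t: 6.53
position: [0.5082, 0.2748, 0.2344]
orientation: [[-0.996, -0.094, 0.002], [-0.094, 0.996, 0.001], [-0.002, 0.001, -1.0]]
wrist_force: [-5.0, -0.7, 13.1]
gripper_width: 0.589
```

Call:
arm_command:
  targets:
    - [0,-0.2,0.08,0]
    - [0,-0.5,0.08,0]
    - [0,-0.8,0.08,0]
    - [0,-1.1,0.08,0]
    - [0,-1.4,0.08,0]
    - [0,-1.7,0.08,0]
    - [0,-2.0,0.08,0]
    - [0,-2.2,0.08,0]

```text
t: 7.2
position: [0.5109, 0.2538, 0.2346]
orientation: [[-0.996, -0.094, 0.005], [-0.094, 0.996, 0.005], [-0.006, 0.004, -1.0]]
wrist_force: [-0.7, 7.4, 4.5]
gripper_width: 0.585
```

```bash
python3 - <<'E'
from h import *
s=sense();print(s['position'],s['wrist_force'],s['ft_torque'])
for n in ['wrist']:
    p=read_camera(n); save(p,n+'2')
E
```

```text
[0.51093387 0.25381322 0.23457903] [-0.72893639  7.4483398   4.50671263] [2.21216824 0.43964552 0.00876347]
```

View pics/wrist2.png

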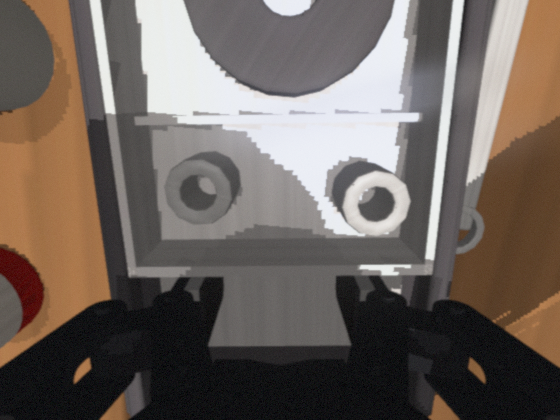

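Call:
arm_command:
  targets:
    - [0,-0.5,0.05,0]
    - [0,-1.0,0.04,0]
    - [0,-1.6,0.04,0]
    - [0,-2.2,0.04,0]
    - [0,-2.8,0.04,0]
    - [0,-3.4,0.04,0]
    - [0,-4.0,0.04,0]
    - [0,-4.5,0.04,0]

```text
t: 7.92
position: [0.5157, 0.2094, 0.2346]
orientation: [[-0.996, -0.094, 0.007], [-0.094, 0.996, 0.007], [-0.008, 0.007, -1.0]]
wrist_force: [-0.5, 5.8, 3.8]
gripper_width: 0.586
```

Call:
arm_command:
  targets:
    - [0,-0.5,0.06,0]
    - [0,-1.0,0.06,0]
    - [0,-1.6,0.06,0]
    - [0,-2.2,0.06,0]
    - [0,-2.8,0.06,0]
    - [0,-3.4,0.06,0]
    - [0,-4.0,0.06,0]
    - [0,-4.5,0.06,0]

```text
t: 8.58
position: [0.5206, 0.1654, 0.2347]
orientation: [[-0.995, -0.094, 0.01], [-0.094, 0.995, 0.01], [-0.011, 0.009, -1.0]]
wrist_force: [-0.5, 6.4, 6.6]
gripper_width: 0.586
```

```bash
python3 - <<'E'
from h import *
s=sense();print(s['position'],s['wrist_force'],s['ft_torque'])
for n in ['top','wrist','scene']:
    p=read_camera(n); save(p,n+'3')
    i=p['frame'][...,::-1]
    if n=='top': cv2.imwrite('pics/topz3.png',cv2.resize(i[160:300,140:460],(800,350),interpolation=cv2.INTER_CUBIC))
    if n=='scene': cv2.imwrite('pics/scenez3.png',cv2.resize(i[100:330,140:460],(800,575),interpolation=cv2.INTER_CUBIC))
    c=cam(p,s)
    for k in ['tray_nose','dock_edge','stand_edge']:
        for q in place_of(p,k)[:1]: print(n,k,q['p'],onz(c,q['centre'],.06))
E
```

```text
[0.5205505  0.16543922 0.23469427] [-0.48989314  6.39120963  6.62892607] [2.32691369 0.58348108 0.02556936]
top tray_nose 0.86 [0.54210962 0.00586196 0.06      ]
top dock_edge 0.9 [ 0.5438445  -0.05092903  0.06      ]
top stand_edge 0.2 [0.70340063 0.0356736  0.06      ]
wrist stand_edge 0.18 [0.52899295 0.10662782 0.06      ]
scene tray_nose 0.67 [0.54213459 0.00960042 0.06      ]
scene dock_edge 0.69 [ 0.53359206 -0.05380463  0.06      ]
```

View pics/topz3.png

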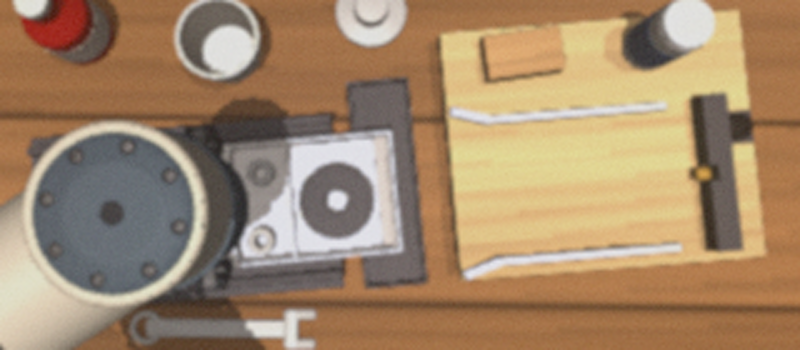

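View pics/wrist3.png

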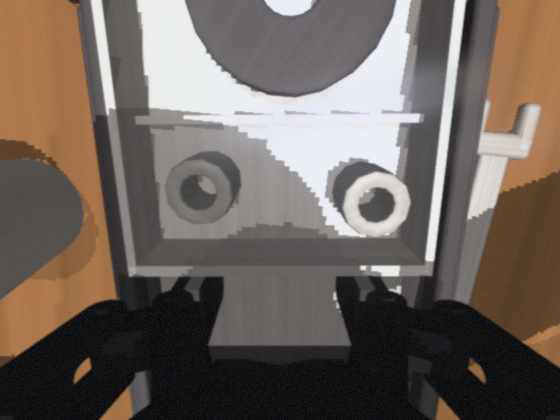

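View pics/scenez3.png

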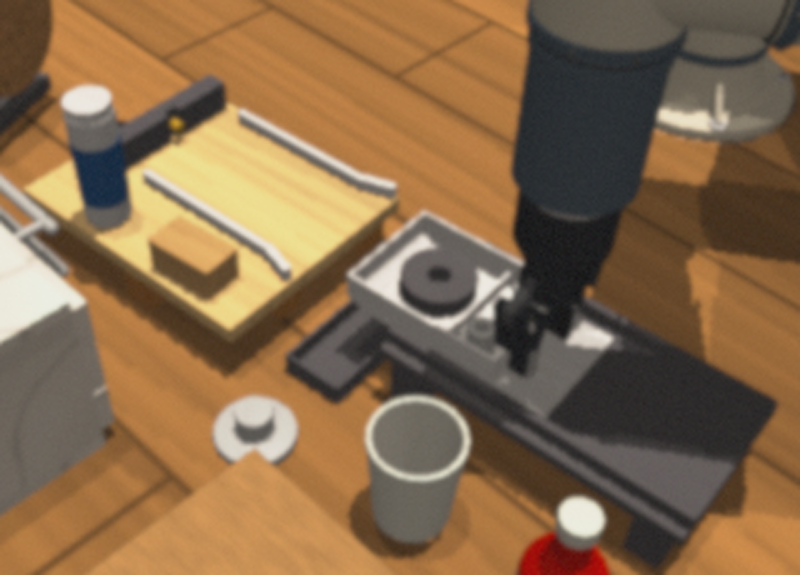

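```bash
python3 - <<'E'
import cv2
i=cv2.imread('pics/top3.png')[190:280,240:360]
i=cv2.resize(i,(800,600),interpolation=cv2.INTER_CUBIC)
cv2.imwrite('pics/tz4.png',i)
E
```

```text
(no output)
```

View pics/tz4.png

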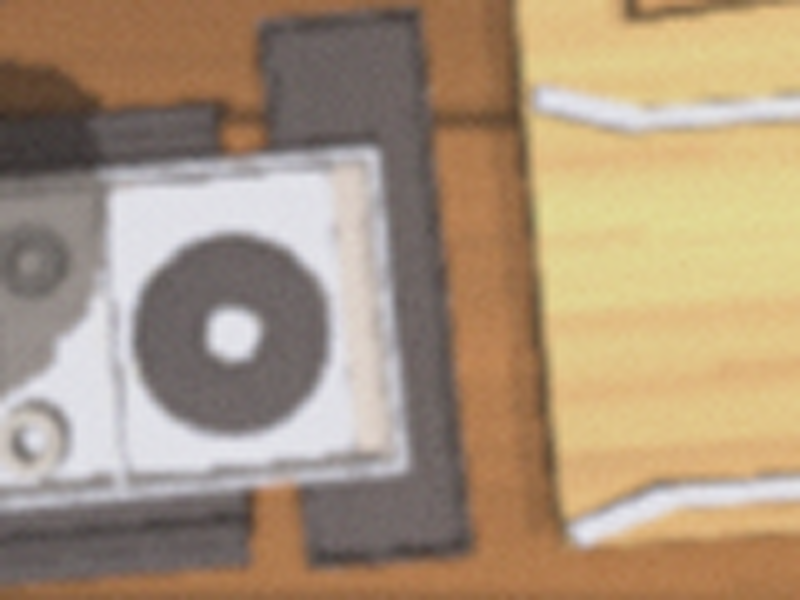

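```bash
python3 - <<'E'
from h import *
np.set_printoptions(precision=4,suppress=True)
p=read_camera('top'); c=cam(p)
f=lambda q,z: onz(c,[240+(q[0]+.5)/6.667-.5,190+(q[1]+.5)/6.667-.5],z)
d=np.array([.093,-.9957]);n=np.array([.9957,.093])
for nm,z,pts in [('tray',.092,[(380,147),(409,473)]),('dock',.074,[(640,128),(665,485)]),('dockfar',.074,[(795,115),(795,478)]),('stand',.074,[(218,103),(248,570)]),('standdeck',.06,[(248,570)]),('dockedge',.06,[(520,30),(562,540)]),('pulley',.084,[(232,334)])]:
    for q in pts:
        X=f(q,z)[:2]; print(nm,X,'along',X@d,'lat',X@n)
s=sense()['position'];print(s[:2]@d,s[:2]@n)
E
```

```text
tray [0.5935 0.0101] along 0.045171471925380985 lat 0.5918900060836335
tray [ 0.4851 -0.0003] along 0.04542871031896007 lat 0.4830120995013811
dock [ 0.6023 -0.0792] along 0.1348762593426927 lat 0.5923569173108646
dock [ 0.4813 -0.0875] along 0.13193291105163782 lat 0.4711090512584722
dockfar [ 0.6073 -0.132 ] along 0.18795144245389805 lat 0.5923827403091949
dockfar [ 0.4842 -0.1314] along 0.17584336406353288 lat 0.4698543253118312
stand [0.6095 0.0651] along -0.008089400123639828 lat 0.6129530333438201
stand [0.4513 0.053 ] along -0.01083922341118022 lat 0.45425484008269096
standdeck [0.4502 0.0533] along -0.011167164608568156 lat 0.4532033832221931
dockedge [ 0.6374 -0.0393] along 0.09843936288170055 lat 0.6309768139262457
dockedge [ 0.4616 -0.0542] along 0.09690674588042106 lat 0.45457144751225526
pulley [0.5306 0.0591] along -0.009521519548114471 lat 0.5337973307675372
-0.11580150338719752 0.5337287819905591
```

Call:
arm_command:
  targets:
    - [0.02,-0.4,0.12,0]
    - [0.05,-0.8,0.14,0]
    - [0.08,-1.3,0.15,0]
    - [0.11,-1.8,0.15,0]
    - [0.15,-2.3,0.15,0]
    - [0.18,-2.8,0.15,0]
    - [0.21,-3.3,0.15,0]
    - [0.25,-3.8,0.15,0]

```text
t: 9.9
position: [0.523, 0.1283, 0.2348]
orientation: [[-0.995, -0.095, 0.015], [-0.095, 0.995, 0.013], [-0.017, 0.011, -1.0]]
wrist_force: [0.7, 8.3, 10.1]
gripper_width: 0.587
```

Call:
arm_command:
  targets:
    - [0.06,-0.4,0.14,0]
    - [0.12,-0.8,0.14,0]
    - [0.18,-1.3,0.14,0]
    - [0.24,-1.8,0.14,0]
    - [0.3,-2.3,0.14,0]
    - [0.36,-2.8,0.14,0]
    - [0.42,-3.3,0.14,0]
    - [0.46,-3.8,0.14,0]

```text
t: 10.57
position: [0.5235, 0.0915, 0.2351]
orientation: [[-0.995, -0.096, 0.022], [-0.095, 0.995, 0.017], [-0.024, 0.015, -1.0]]
wrist_force: [-0.4, 8.6, 12.6]
gripper_width: 0.585
```

```bash
cat > look.py <<'E'
from h import *
import sys
t=sys.argv[1]
s=sense();print(s['position'],s['wrist_force'],s['ft_torque'])
d=np.array([.093,-.9957]);n=np.array([.9957,.093]);print(s['position'][:2]@d,s['position'][:2]@n)
p=read_camera('top'); i=p['frame'][...,::-1]
cv2.imwrite(f'pics/tt{t}.png',cv2.resize(i[185:285,240:373],(798,600),interpolation=cv2.INTER_CUBIC))
p=read_camera('scene'); i=p['frame'][...,::-1]
cv2.imwrite(f'pics/ss{t}.png',cv2.resize(i[120:270,200:400],(800,600),interpolation=cv2.INTER_CUBIC))
E
python3 look.py 5
```

```text
[0.52353205 0.09149124 0.23511116] [-0.4428048   8.56440715 12.55015196] [ 3.15073892  0.40955493 -0.01875421]
-0.042409347159153836 0.5297895466374706
```

View pics/tt5.png

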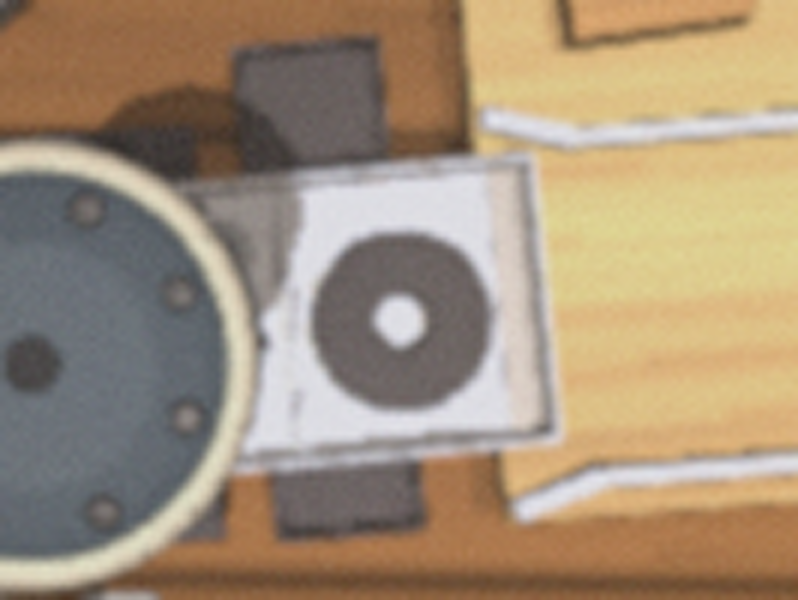

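View pics/ss5.png

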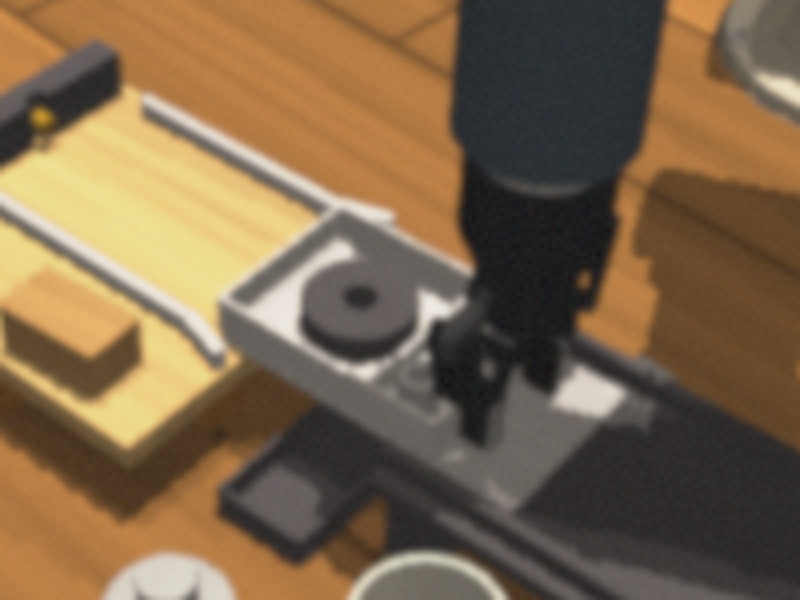

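Call:
arm_command:
  targets:
    - [0.0,-0.4,0.12,0]
    - [0.0,-0.8,0.12,0]
    - [0.0,-1.2,0.1,0]
    - [0.0,-1.6,0.08,0]
    - [0.0,-2.0,0.05,0]
    - [0.0,-2.4,0.02,0]
    - [0.0,-2.7,0.0,0]
    - [0.0,-3.0,-0.02,0]

```text
t: 11.33
position: [0.5267, 0.0615, 0.2351]
orientation: [[-0.995, -0.095, 0.023], [-0.095, 0.995, 0.018], [-0.025, 0.015, -1.0]]
wrist_force: [-0.8, 5.0, 3.0]
gripper_width: 0.584
```

Call:
arm_command:
  targets:
    - [0.0,-0.2,-0.15,0]
    - [0.0,-0.5,-0.25,0]
    - [0.0,-1.0,-0.3,0]
    - [0.0,-1.5,-0.3,0]
    - [0.0,-2.1,-0.32,0]
    - [0.0,-2.7,-0.33,0]
    - [0.0,-3.3,-0.34,0]
    - [0.0,-3.9,-0.35,0]

```text
t: 12.0
position: [0.5303, 0.0218, 0.2379]
orientation: [[-0.995, -0.095, 0.023], [-0.095, 0.995, 0.017], [-0.024, 0.015, -1.0]]
wrist_force: [-0.2, 3.3, -1.4]
gripper_width: 0.587
```

```bash
python3 look.py 6
```

```text
[0.53033209 0.02179866 0.23786562] [-0.18202092  3.28926672 -1.35403191] [0.92957049 0.16162312 0.04533831]
0.02761596197505219 0.5300789329215989
```

View pics/tt6.png

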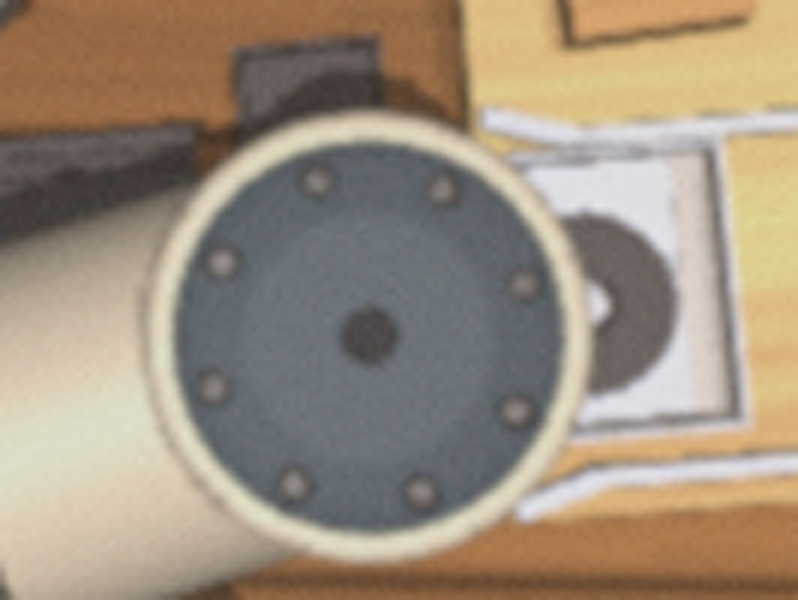

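View pics/ss6.png

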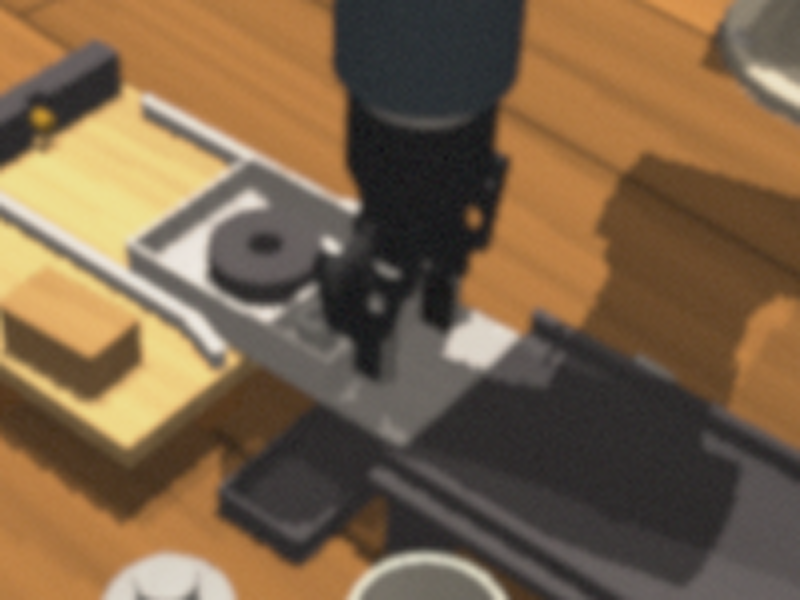

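Call:
arm_command:
  targets:
    - [0.02,-0.5,-0.01,0]
    - [0.04,-1.0,-0.02,0]
    - [0.06,-1.6,-0.03,0]
    - [0.08,-2.2,-0.04,0]
    - [0.1,-2.8,-0.05,0]
    - [0.12,-3.4,-0.06,0]
    - [0.14,-4.0,-0.06,0]
    - [0.16,-4.5,-0.06,0]

```text
t: 12.77
position: [0.5334, -0.0243, 0.2384]
orientation: [[-0.995, -0.095, 0.024], [-0.094, 0.995, 0.017], [-0.025, 0.014, -1.0]]
wrist_force: [0.4, 5.0, 1.6]
gripper_width: 0.585
```

Call:
arm_command:
  targets:
    - [0.02,-0.5,-0.01,0]
    - [0.04,-1.0,-0.02,0]
    - [0.06,-1.6,-0.03,0]
    - [0.08,-2.2,-0.04,0]
    - [0.1,-2.8,-0.05,0]
    - [0.1,-3.4,-0.06,0]
    - [0.1,-4.0,-0.06,0]
    - [0.1,-4.5,-0.06,0]

```text
t: 13.43
position: [0.5367, -0.0698, 0.2384]
orientation: [[-0.995, -0.095, 0.024], [-0.094, 0.995, 0.017], [-0.025, 0.014, -1.0]]
wrist_force: [0.3, 4.3, 0.9]
gripper_width: 0.582
```

```bash
sed -i 's/185:285,240:373/170:270,310:443/; s/120:270,200:400/100:250,150:350/' look.py; python3 look.py 7
```

```text
[ 0.53665902 -0.06982888  0.2384185 ] [0.30914047 4.28293517 0.87129757] [1.51089448 0.2054231  0.0555782 ]
0.11943790027457299 0.5278572977556738
```

View pics/tt7.png

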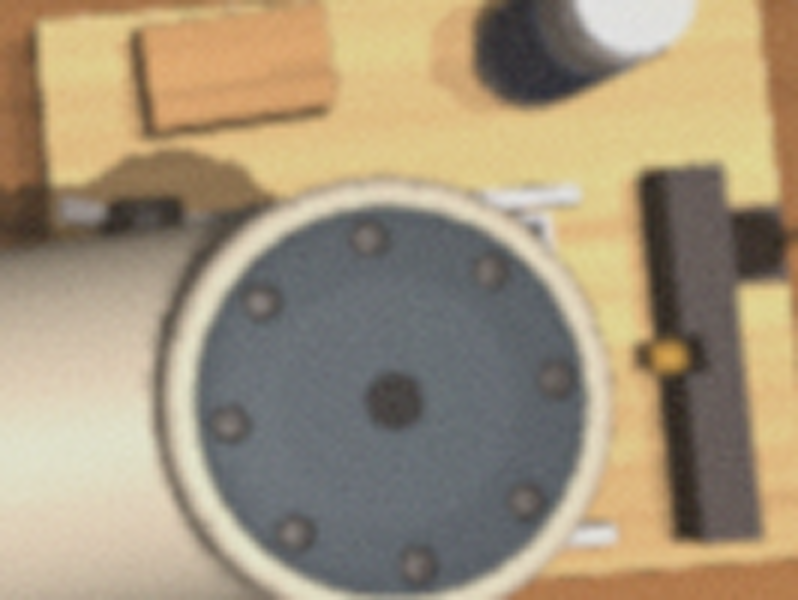

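View pics/ss7.png

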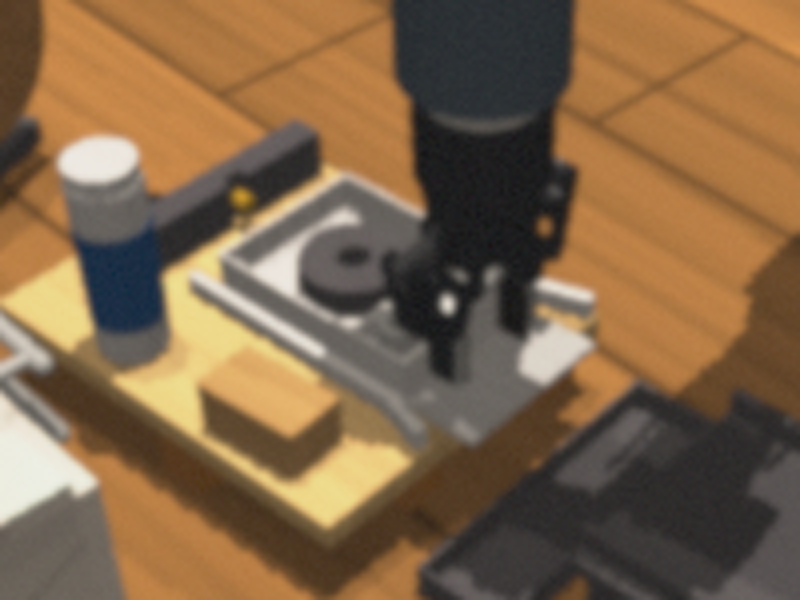

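Call:
arm_command:
  targets:
    - [0.0,-0.4,-0.01,0]
    - [0.0,-0.8,-0.01,0]
    - [0.0,-1.2,-0.02,0]
    - [0.0,-1.5,-0.02,0]
    - [0.0,-1.8,-0.03,0]
    - [0.0,-2.0,-0.03,0]
    - [0.0,-2.2,-0.03,0]
    - [0.0,-2.3,-0.03,0]

```text
t: 14.2
position: [0.5388, -0.0934, 0.2384]
orientation: [[-0.995, -0.094, 0.024], [-0.094, 0.995, 0.015], [-0.025, 0.013, -1.0]]
wrist_force: [-0.8, 4.5, 0.7]
gripper_width: 0.581
```

```bash
python3 look.py 8
```

```text
[ 0.53884576 -0.09343527  0.23841471] [-0.80863741  4.4707971   0.71743716] [1.41308692 0.22364746 0.01289917]
0.1431461499283817 0.527839241844448
```

View pics/ss8.png

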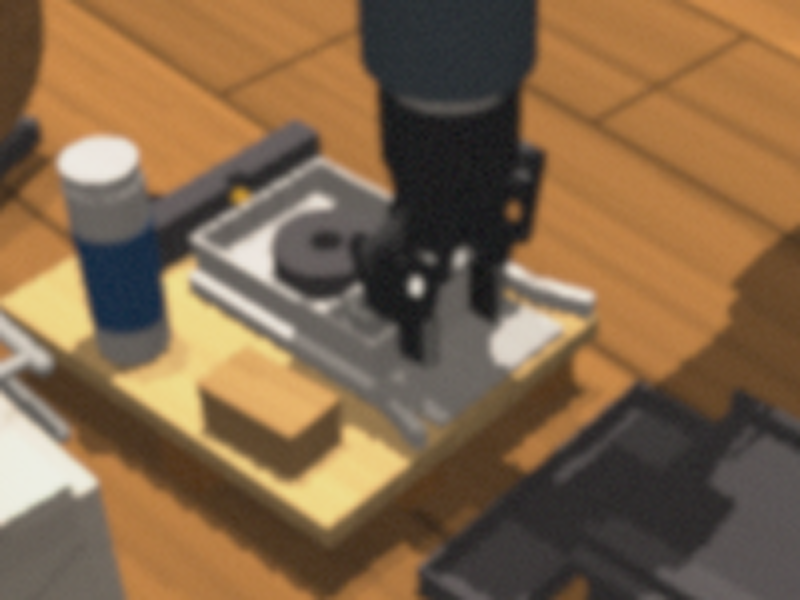

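Call:
arm_command:
  targets:
    - [0.0,-0.1,0,0]
    - [0.0,-0.2,0,0]
    - [0.0,-0.3,0,0]
    - [0.0,-0.4,0,0]
    - [0.0,-0.5,0,0]
    - [0.0,-0.6,0,0]
    - [0.0,-0.65,0,0]
    - [0.0,-0.65,0,0]

```text
t: 14.97
position: [0.5395, -0.1001, 0.2384]
orientation: [[-0.995, -0.094, 0.024], [-0.094, 0.996, 0.015], [-0.025, 0.013, -1.0]]
wrist_force: [0.8, 3.8, 0.4]
gripper_width: 0.588
```

Call:
arm_command:
  targets:
    - [0.0,-0.06,0,0]
    - [0.0,-0.12,0,0]
    - [0.0,-0.18,0,0]
    - [0.0,-0.24,0,0]
    - [0.0,-0.3,0,0]
    - [0.0,-0.35,0,0]
    - [0.0,-0.4,0,0]
    - [0.0,-0.4,0,0]

```text
t: 15.63
position: [0.5399, -0.1042, 0.2384]
orientation: [[-0.995, -0.094, 0.024], [-0.094, 0.996, 0.015], [-0.025, 0.013, -1.0]]
wrist_force: [-0.3, 4.3, 0.8]
gripper_width: 0.589
```

Call:
arm_command:
  targets:
    - [0.0,-0.06,0,0]
    - [0.0,-0.12,0,0]
    - [0.0,-0.18,0,0]
    - [0.0,-0.24,0,0]
    - [0.0,-0.3,0,0]
    - [0.0,-0.35,0,0]
    - [0.0,-0.4,0,0]
    - [0.0,-0.4,0,0]

```text
t: 16.3
position: [0.5403, -0.1081, 0.2384]
orientation: [[-0.995, -0.094, 0.024], [-0.093, 0.996, 0.015], [-0.025, 0.013, -1.0]]
wrist_force: [-1.7, 5.6, 1.8]
gripper_width: 0.586
```

```bash
python3 look.py 9
```

```text
[ 0.5403045  -0.1080876   0.23840342] [-1.7065252   5.59937684  1.78664381] [1.67688902 0.25988266 0.02956282]
0.15787113849926956 0.5279290464503091
```

View pics/ss9.png

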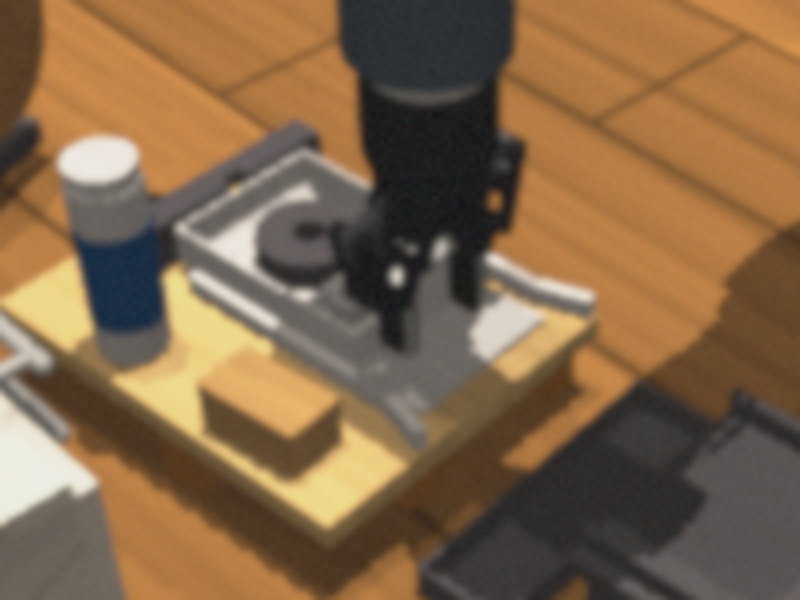

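View pics/tt9.png

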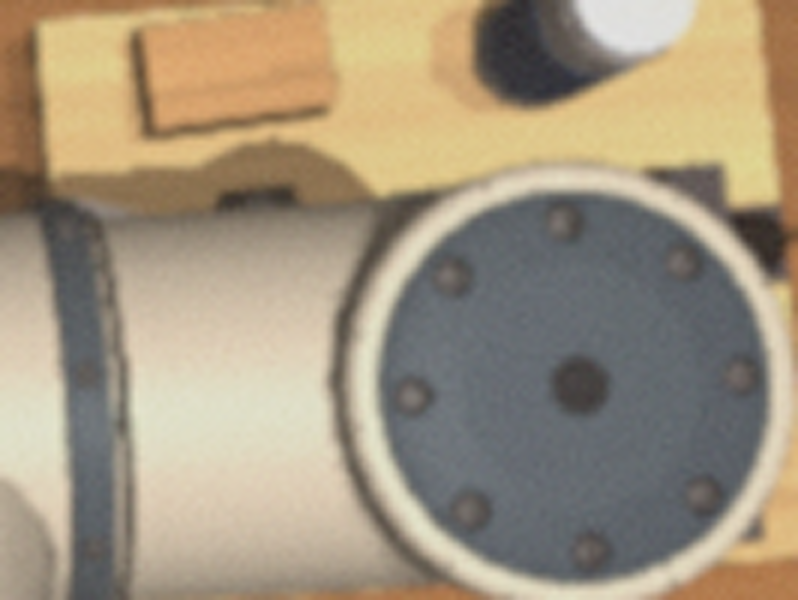

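Call:
arm_command:
  targets:
    - [0.0,-0.06,0,0]
    - [0.0,-0.12,0,0]
    - [0.0,-0.18,0,0]
    - [0.0,-0.22,0,0]
    - [0.0,-0.26,0,0]
    - [0.0,-0.3,0,0]
    - [0.0,-0.33,0,0]
    - [0.0,-0.33,0,0]

```text
t: 17.07
position: [0.5406, -0.1112, 0.2384]
orientation: [[-0.995, -0.094, 0.024], [-0.093, 0.996, 0.016], [-0.026, 0.013, -1.0]]
wrist_force: [-1.0, 5.7, 2.5]
gripper_width: 0.584
```

Call:
arm_command:
  targets:
    - [0.0,-0.06,0,0]
    - [0.0,-0.12,0,0]
    - [0.0,-0.18,0,0]
    - [0.0,-0.22,0,0]
    - [0.0,-0.26,0,0]
    - [0.0,-0.3,0,0]
    - [0.0,-0.33,0,0]
    - [0.0,-0.33,0,0]

```text
t: 17.73
position: [0.5407, -0.1129, 0.2384]
orientation: [[-0.995, -0.094, 0.024], [-0.093, 0.995, 0.019], [-0.026, 0.016, -1.0]]
wrist_force: [-2.6, 13.7, 4.9]
gripper_width: 0.585
```

Call:
arm_command:
  targets:
    - [0.0,-0.08,0,0]
    - [0.0,-0.14,0,0]
    - [0.0,-0.2,0,0]
    - [0.0,-0.25,0,0]
    - [0.0,-0.25,0,0]
    - [0.0,-0.25,0,0]
    - [0.0,-0.25,0,0]
    - [0.0,-0.25,0,0]

```text
t: 18.4
position: [0.5408, -0.1136, 0.2384]
orientation: [[-0.995, -0.093, 0.025], [-0.093, 0.995, 0.023], [-0.027, 0.02, -0.999]]
wrist_force: [-2.6, 15.5, 5.9]
gripper_width: 0.588
```

Call:
arm_command:
  targets:
    - [0.0,0.1,0,0]
    - [0.0,0.3,0,0]
    - [0.0,0.6,0,0]
    - [0.0,1.0,-0.1,0]
    - [0.0,1.4,-0.5,0]
    - [0.0,1.6,-1.5,0]
    - [0.0,1.6,-3,0]
    - [0.0,1.6,-4.5,0]

```text
t: 19.07
position: [0.5382, -0.0986, 0.2849]
orientation: [[-0.995, -0.094, 0.024], [-0.093, 0.995, 0.022], [-0.026, 0.02, -0.999]]
wrist_force: [0.5, -0.3, 0.2]
gripper_width: 0.58
```

Call:
arm_command:
  targets:
    - [0.0,0.5,-2,0]
    - [0.0,2,-5,0]
    - [0.0,5,-8,0]
    - [0.0,8,-10,0]
    - [0.0,12,-11,0]
    - [0.0,15,-11,0]
    - [0.0,18,-11,0]
    - [0.0,20,-11,0]

```text
t: 19.73
position: [0.5161, 0.1002, 0.4003]
orientation: [[-0.995, -0.095, 0.026], [-0.094, 0.995, 0.023], [-0.028, 0.02, -0.999]]
wrist_force: [0.3, -0.0, -0.8]
gripper_width: 0.582
```

```bash
python3 look.py 10; python3 - <<'E'
from h import *
p=read_camera('top'); c=cam(p)
for k,z in [('tray',.06),('tray_nose',.06),('dock',0),('toe_plate',.064)]:
    for q in place_of(p,k)[:1]: print(k,q['p'],onz(c,q['centre'],z))
E
```

```text
[0.51610134 0.10024613 0.40033144] [ 0.33864372 -0.01358768 -0.78594466] [-0.07260581  0.03620247  0.00404877]
-0.0518176430247296 0.5232049930148045
tray 0.65 [ 0.55494653 -0.17010033  0.06      ]
tray_nose 0.85 [ 0.55416473 -0.27358608  0.06      ]
toe_plate 0.71 [ 0.54468499 -0.09696751  0.064     ]
```

View pics/tt10.png

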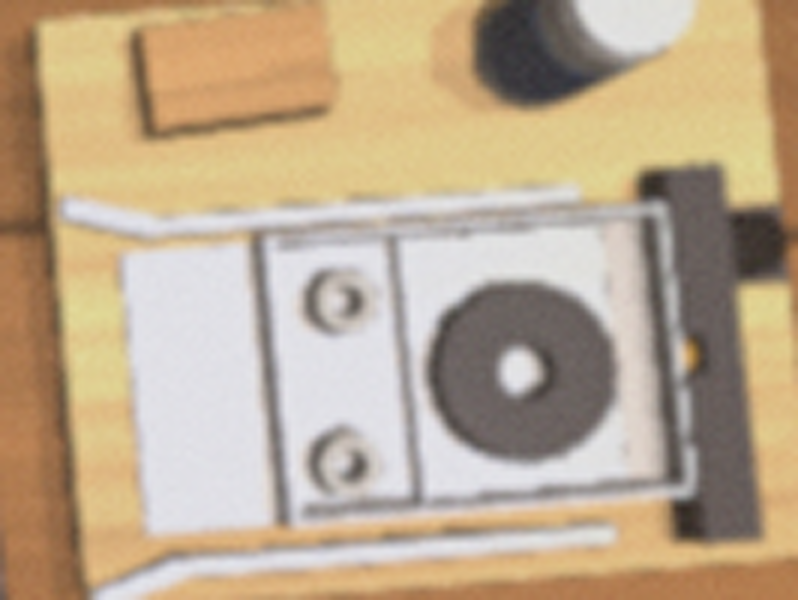

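View pics/ss10.png

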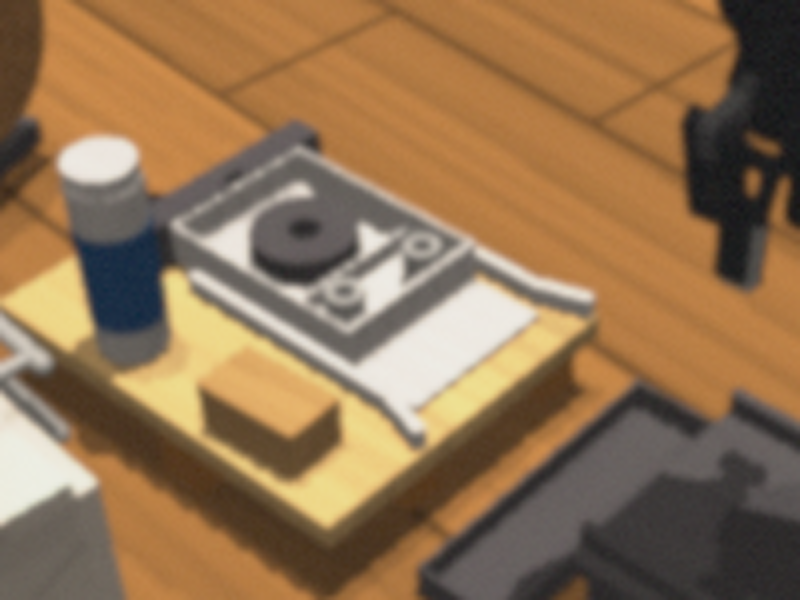

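```bash
python3 - <<'E'
from h import *
print(hand_in())
E
```

```text
the job is handed in; nothing more can be done
None
```

I pushed the tray off the stand, across the gap and onto the dock until it stopped hard against the stop bar. Then I backed the fingers off and handed the job in at about 20 s of the 72 s allowed.

- **Crossing:** I pushed the rear wall with both fingertips and pressed on the toe plate with about 10–13 N while the nose crossed. I took that pressure off once the nose lay on the dock.
- **Forces:** The highest I read was about 17 N (15.5 N of it along the lane), when I pressed the tray against the bar. I read force only at the end of each move, so brief peaks in between were not recorded.
- **Last pictures, after release:**
  - The tray lies straight in the dock's lane with its nose flush against the bar.
  - The brass pin has moved back about 8 mm.
  - The pulley and both sockets are in their bays.
  - The spray can and wood block have not moved. I did not check the other bystanders in the last pictures.
  - The arm is clear, with the wrist force near zero.
- **Disagreements:**
  - The network's nose position was about 6 mm off to the side of where the arm's pose put it mid-run. I went by edges measured in the picture, which put the tray about 6 mm to one side of the dock's lane, and steered it back to centre.
  - The last check found the tray, its nose and the toe plate, but the network did not find the dock. I judged "home" from the picture and the force I felt, because the pin's travel cannot be read directly.

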